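# Erect the parts box and staple it

### The arm

A 6-joint arm with a two-finger parallel gripper is mounted at the origin on the work surface. World frame = base frame: x ahead of the robot, y to its left, z up, the work surface at z = 0. Lengths are in mm, angles in rad, forces in N, time in s.
With the tool pointing down it reaches from about 375 to 975 mm from the base axis. Payload 3.8 kg.
Tool frame: the origin (TCP) lies at the very end of the fingers, on their centre line; the grasp point (between the pads) lies 19 mm behind it (grasp_offset is the distance from the TCP to the grasp point, in mm); z points along the fingers, y is the line along which they close (so a half turn about z gives the same grasp; the last joint's range is limited). The gripper opens to 88 mm and grips with 3 to 60 N. Pads are 18 mm wide; open, the fingers measure 123 mm over their backs; the gripper's body (75 mm by 187 mm) begins 45 mm behind the grasp point.
Start: joints at [1.299, 0.264, 1.604, -0, 1.274, -0.037], TCP at [157.036, 656.474, 212.706] pointing down, gripper open.
Joint ranges: [-2.63, 2.63], [-0.94, 2.18], [0.31, 2.57], [-1.31, 4.45], [0, 2.66], [-2.55, 2.55]. Speed limits (rad/s): [2.57, 2.57, 3.14, 3.14, 3.14, 3.14].

### API

Orientations are given as [roll, pitch, yaw] about the fixed x, y, z axes, in that order (R = Rz(yaw) Ry(pitch) Rx(roll)).
In Python, from cell import sense, camera, camera_info, finish_job, grasp_offset gives the robot as it stands. The module is installed in compiled form; this text tells all that it offers.
- The arm moves only by the tool apply_moves, never from a script. Its argument "rows" is a list of rows, each a list of 3 entries, a list of its own where there are three numbers: the shift along the world's x, y, z in mm, then the turn, a rotation vector about the world's x, y, z in degrees, then the opening, from 0 (shut) to 1 (fully open). In form: [[[dx, dy, dz], [rx, ry, rz], fingers], ...]. A call has 1 to 8 rows; each row is the pose to reach, as a shift and turn from the pose commanded when the call began; what a row does not reach only later rows make up. A row lasts 1/8 s, in which the tool goes at most 62.5 mm and 10.7 degrees, less where a joint would pass 70% of its speed; a pose out of reach is approached as far as the arm can. A call with a gripper value outside its range is refused whole. The fingers move at their own pace and stop on an object; "grip_force" is the grip in N (left out, the last holds). Time passes only in rows, so rows that repeat a pose let the fingers close. It gives the time, the measured TCP pose, the force, the opening and the grip force at its end, in the units of the state.
- sense(): the state, without advancing time (a new reading comes with each control period).
- camera(name): name is "scene" or "top" or "wrist"; returns the picture (384x512x3 uint8, blue, green, red); there is no depth.
- camera_info(name): a dict with "fx", "fy", "cx", "cy" (pixels), "k1" (the pictures are not rectified: a ray, as slopes to the right and down, at radius r is drawn at 1 + k1 r^2 times it, then the intrinsics apply), "R" (3x3) and "t" (3): a world point X has camera coordinates R X + t. Camera axes: x right, y down, z forward; pixel columns grow to the right and rows downward; lengths in mm; the calibration is good to about 2 mm. A picture is of the moment at which its call begins: read the wrist's pose just before it. camera_info takes no time and is no camera call; for the wrist camera it gives the pose at the moment of the call.
- finish_job(): hands the job in; it is judged then, once.
The state is a dict: "t": time; "joints": joint angles; "joint_vel": joint speeds; "tau": joint torques, N m; "tool_pos": TCP position; "tcp_rot": TCP orientation; "wrist_force": force on the tool from outside, world axes, zero at the start; "moment": the same for the moment, N m; "width": finger opening in mm; "gripper_force": force on a finger pad.
Only numpy, scipy, OpenCV 4.12 (cv2) and the standard library are available. Lean on these libraries where they do the work, as an engineer would, in place of code of your own. Each camera call takes 0.05 s, during which the arm holds its last target. There are 200 camera calls.

### The job

Fold the three lowered blue walls of the parts box (the ones with yellow tabs) fully upright, so that the box stands open. Only once all three are up, press the red-headed stapler plunger all the way down to its stop, keep it down for a moment, and let it spring back. Leave the black-headed ejector plunger alone, and do not disturb the loose things on the bench.

Things in the scene. Friction and masses are not known exactly. Their poses are not given: they have to be found in the camera images.
- jig: Grey fixed block with the blue plastic box on it. Origin: box centre, at bench height; x points from the standing near wall to the far wall, y to the left wall. Box floor 110 (x) by 130 (y) mm, upper face 49 mm up; near wall (-x side) fixed upright, 5 mm thick, top 104 mm up. Flat walls and their tabs overhang the block, 44 mm clear of the bench
- far_wall (a joint): Angle of the far wall (on the jig's +x side): 0 = flat, sticking outwards from the floor; 1.571 = upright, against its stop. Stiff hinge: stays where it is left (about 1 N at the tab moves it). Wall 5 mm thick, reaching 55 mm from its hinge, 124 mm wide.
- far_wall_tab (a point): Grip point on the yellow tab of the far wall, 75 mm from the hinge line. The tab is 26 mm wide (parallel to the hinge), 5 mm thick, and sticks out 30 mm beyond the middle of the wall's free edge, in the wall's plane (55 to 85 mm from the hinge). Axes: x from hinge to tab, y along the hinge, z normal to the wall (up when flat).
- far_wall_hinge (a point): Middle of the hinge line of the far wall, 46.5 mm above the bench. Turns with the wall; axes as for its tab.
- left_wall (a joint): Angle of the left wall (on the jig's +y side): 0 = flat, sticking outwards from the floor; 1.571 = upright, against its stop. Stiff hinge: stays where it is left (about 1 N at the tab moves it). Wall 5 mm thick, reaching 55 mm from its hinge, 104 mm wide.
- left_wall_tab (a point): Grip point on the yellow tab of the left wall, 75 mm from the hinge line. The tab is 26 mm wide (parallel to the hinge), 5 mm thick, and sticks out 30 mm beyond the middle of the wall's free edge, in the wall's plane (55 to 85 mm from the hinge). Axes: x from hinge to tab, y along the hinge, z normal to the wall (up when flat).
- left_wall_hinge (a point): Middle of the hinge line of the left wall, 46.5 mm above the bench. Turns with the wall; axes as for its tab.
- right_wall (a joint): Angle of the right wall (on the jig's -y side): 0 = flat, sticking outwards from the floor; 1.571 = upright, against its stop. Stiff hinge: stays where it is left (about 1 N at the tab moves it). Wall 5 mm thick, reaching 55 mm from its hinge, 104 mm wide.
- right_wall_tab (a point): Grip point on the yellow tab of the right wall, 75 mm from the hinge line. The tab is 26 mm wide (parallel to the hinge), 5 mm thick, and sticks out 30 mm beyond the middle of the wall's free edge, in the wall's plane (55 to 85 mm from the hinge). Axes: x from hinge to tab, y along the hinge, z normal to the wall (up when flat).
- right_wall_hinge (a point): Middle of the hinge line of the right wall, 46.5 mm above the bench. Turns with the wall; axes as for its tab.
- stapler_head (a joint): Travel of the stapler plunger: 0 = up, 0.018 = down on its stop (m). Spring: about 4 N to start, 12 N at the stop; springs back when let go.
- stapler_top (a point): Centre of the top of the red round stapler head, 36 mm across, 118 mm above the bench when up; pressed straight down. It stands beside the near wall, at the jig's near left or near right corner (either one), on an aluminium post 34 mm across.
- ejector_head (a joint): Travel of the ejector plunger, as for the stapler; to be left alone.
- ejector_top (a point): Centre of the top of the black round ejector head, 36 mm across, 118 mm above the bench, at the other near corner, 110 mm from the stapler.
- fitting: Brass fitting, 30 mm across and 30 high, near the jig. Loose bystander, origin at its underside; to be left where it is.
- collar: Steel collar, 36 mm across and 14 high, near the jig. Loose bystander, origin at its underside; to be left where it is.
- mug: Steel mug, 84 mm across, 80 high. Loose bystander, origin at its underside; to be left where it is.
- paint_can: Blue paint can, 86 mm across, 110 high. Loose bystander, origin at its underside; to be left where it is.
- tub: White plastic tub, 90 mm across, 90 high. Loose bystander, origin at its underside; to be left where it is.
- screwdriver: Yellow-handled screwdriver lying down. Loose bystander, origin at its underside; to be left where it is.
- wrench: Steel wrench lying down. Loose bystander, origin at its underside; to be left where it is.

How it is judged (in metres and radians):
On the way, in this order (a step that is already met when the one before it is completed fails the run):
1. all three hinged walls stand upright together (within about 10 degrees) (value of joint each of far_wall, left_wall, right_wall above 1.4 rad), for 0.2 s.
2. the red stapler plunger is pressed down to its stop (at least 16.5 of 18 mm) and kept there 0.3 s (all of step 1 and value of joint stapler_head above 0.0165 m), for 0.3 s.
At the end, for the whole second after the job is handed in: All three hinged walls stand upright (over 1.40 rad, of 1.571), and the stapler and ejector plungers are both up (within 3 mm of the top of their travel) (all of step 1 and value of joint each of stapler_head, ejector_head below 0.003 m); the robot touches nothing.
It fails at once if the stapler is pressed (over 6 mm) before all three walls are up (value of joint stapler_head above 0.006 m and value of joint any of far_wall, left_wall, right_wall below 1.3 rad).
It fails at once if the black ejector plunger is pressed (over 6 mm) (value of joint ejector_head above 0.006 m).
It fails at once if a loose bystander is moved more than 30 mm (distance of any of fitting, collar, mug, paint_can, tub, screwdriver, wrench from where it was at the start of the episode above 0.03 m).
It also fails if it takes over 69 s, if anything falls off the work surface, if the arm or the gripper's body presses on something with over 40 N, if the wrist force passes 120 N, or if a joint passes its speed limit or range.

## Working session

There is one attempt and no reset: what is moved stays moved. The work goes in short steps, Python scripts to look and compute and a tool call to move; the robot and the scene stay as the last step left them, time stands still between calls to the robot, and variables do not carry over. Pictures are saved under pics/ and viewed, at most 10 in all, crops included, and the job is handed in when it is done.

Besides the shell and the picture viewer there is one more tool, called as name([rows], argument=value, ...), one row to a line, values as JSON. apply_moves: Moves the arm, as the interface text tells. Its arguments: {"type":"object","properties":{"rows":{"type":"array"},"grip_force":{"type":"number"}},"required":["rows"]}

```bash
mkdir -p pics
python3 - <<'E'
from cell import *
import cv2
for n in("scene","top"):
    cv2.imwrite(f"pics/{n}0.png",camera(n)); i=camera_info(n); print(n,i)
print(sense(),grasp_offset)
E
```

```text
scene {'fx': 417.6124963544006, 'fy': 417.6124963544006, 'cx': 258.4880612988249, 'cy': 194.4356782226539, 'k1': 0.025869520170726832, 'R': array([[-0.66208244,  0.74923906,  0.01696115],
       [ 0.44991575,  0.41547463, -0.79054199],
       [-0.59935187, -0.51577288, -0.61217291]]), 't': array([ 348.46607468, -168.18653801, 1563.13103708])}
top {'fx': 388.2746486313568, 'fy': 388.2746486313568, 'cx': 253.24657727536916, 'cy': 185.77271082375, 'k1': -0.03810685991558937, 'R': array([[ 2.79948197e-02, -9.99607976e-01,  4.28793829e-04],
       [-9.96357515e-01, -2.79383484e-02, -8.05676820e-02],
       [ 8.05480773e-02,  1.82824578e-03, -9.96749048e-01]]), 't': array([  -9.59243819,  562.54279947, 1099.33430353])}
{'t': 0.1, 'joints': array([ 1.29912686e+00,  2.64708398e-01,  1.60522890e+00, -1.51633018e-05,
        1.27372242e+00, -3.69026867e-02]), 'joint_vel': array([ 0.00140327, -0.00182085, -0.00393268,  0.00194802,  0.00031745,
        0.00225732]), 'tau': array([ 4.94804481e-04, -5.03622079e+01, -3.58071291e+01,  7.30953086e-02,
        2.33769324e-02, -6.62211687e-05]), 'tool_pos': array([156.83628104, 655.80551619, 211.49657633]), 'tcp_rot': array([-3.13952646e+00, -6.17829681e-05,  2.90683026e+00]), 'wrist_force': array([ 0.80835976, -0.38072438,  0.31357011]), 'moment': array([-0.01244708,  0.0458972 ,  0.00672223]), 'gripper_force': 0.0, 'width': 88.24891419349233} 18.700000000000003
```

View pics/scene0.png

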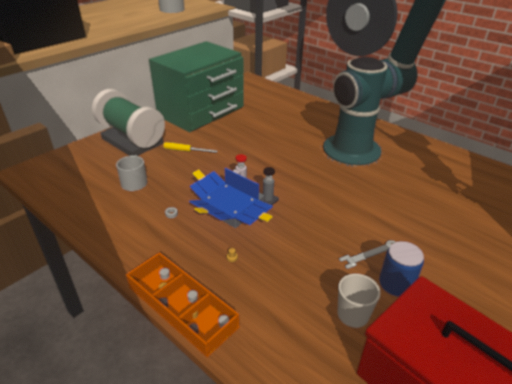

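View pics/top0.png

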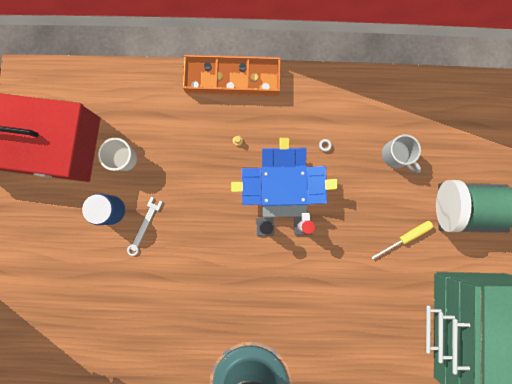

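The top view shows the jig centre near (285,186). Yellow tabs are at (237,187), (332,184) and (284,143). The red stapler is at (308,227) and the black ejector at (265,228). The scene view shows the same parts around (235,195). Next I'll measure from both views.

```bash
cat > h.py <<'E'
from cell import *
import cv2, numpy as np
def ray(i,uv):
    K=np.array([[i['fx'],0,i['cx']],[0,i['fy'],i['cy']],[0,0,1.]])
    d=(np.array(uv)-[i['cx'],i['cy']])/[i['fx'],i['fy']]; s=d.copy()
    for _ in range(10): s=d/(1+i['k1']*(s@s))
    R=np.array(i['R']); o=-R.T@i['t']; v=R.T@np.append(s,1); return o,v/np.linalg.norm(v)
def plane(i,uv,z):
    o,v=ray(i,uv); return o+v*(z-o[2])/v[2]
def tri(*iu):
    A=np.zeros((3,3));b=np.zeros(3);L=[ray(*x) for x in iu]
    for o,v in L: P=np.eye(3)-np.outer(v,v);A+=P;b+=P@o
    X=np.linalg.solve(A,b); return X,max(np.linalg.norm((np.eye(3)-np.outer(v,v))@(X-o)) for o,v in L)
COL=dict(yellow=((20,140,120),(35,255,255)),red=((172,150,90),(180,255,255)),red2=((0,190,90),(4,255,255)),blue=((108,150,60),(125,255,255)),black=((0,0,0),(180,255,45)))
def blobs(im,c,roi,amin=8):
    h=cv2.cvtColor(im,cv2.COLOR_BGR2HSV);m=cv2.inRange(h,*map(np.array,COL[c]))
    if c=='red': m|=cv2.inRange(h,*map(np.array,COL['red2']))
    k=np.zeros_like(m);x0,y0,x1,y1=roi;k[y0:y1,x0:x1]=m[y0:y1,x0:x1]
    n,_,s,ce=cv2.connectedComponentsWithStats(k)
    return [(ce[j].round(1),int(s[j,4]),s[j,:4].tolist()) for j in range(1,n) if s[j,4]>=amin]
E
python3 - <<'E'
from h import *
for n,roi in(("top",(215,125,350,245)),("scene",(180,145,290,235))):
    im=cv2.imread(f"pics/{n}0.png");i=camera_info(n)
    for c in("yellow","red","black","blue"):
        for b in blobs(im,c,roi): print(n,c,*b,plane(i,b[0],118 if c in("red","black") else 49).round(1))
E
```

```text
top yellow [283.8 142.5] 92 [279, 138, 10, 10] [686.6 -77.4  49. ]
top yellow [231.3 186.9] 11 [231, 182, 3, 10] [555.5  67.9  49. ]
top yellow [332.  188.4] 11 [327, 187, 11, 3] [ 559.3 -216.5   49. ]
top blue [283.9 179.8] 3672 [242, 149, 85, 56] [579.8 -80.   49. ]
scene yellow [185.  147.6] 67 [180, 145, 11, 7] [ 464.3 -398.5   49. ]
scene yellow [197.8 174.2] 80 [192, 169, 13, 11] [ 542.8 -245.2   49. ]
scene yellow [200.4 210.1] 50 [195, 208, 12, 6] [ 657.7 -106.5   49. ]
scene yellow [265.4 216.8] 80 [259, 213, 13, 9] [554.2  49.5  49. ]
scene red [240.6 157.6] 56 [236, 155, 10, 6] [ 456.2 -138.3  118. ]
scene blue [229.7 197.1] 2456 [191, 170, 80, 54] [558.2 -87.3  49. ]
```

Run:
```python
from h import *
a=cv2.imread("pics/top0.png")[130:245,220:350];b=cv2.imread("pics/scene0.png")[140:250,175:305]
f=lambda x:cv2.resize(x,(390*1,345),interpolation=cv2.INTER_CUBIC)
cv2.imwrite("pics/z.png",np.hstack([f(a),f(b)]))
t=cv2.cvtColor(cv2.imread("pics/top0.png"),cv2.COLOR_BGR2HSV)
print(t[187,237],t[184,332],t[227,308],t[143,284],t[228,265])
i=camera_info("wrist");print(i)
```

```text
[ 29 125 247] [ 30 113 247] [  1 174 240] [ 27 143 244] [90  4 62]
{'fx': 288.29733302848075, 'fy': 288.29733302848075, 'cx': 250.83073680915558, 'cy': 189.882809800364, 'k1': -0.07107647652827419, 'R': array([[ 0.23265458,  0.97255888, -0.00103173],
       [ 0.93579433, -0.22357063,  0.27258972],
       [ 0.26487889, -0.06438473, -0.96212982]]), 't': array([-674.13844695,  -38.48804552,  389.86120394])}
```

View pics/z.png

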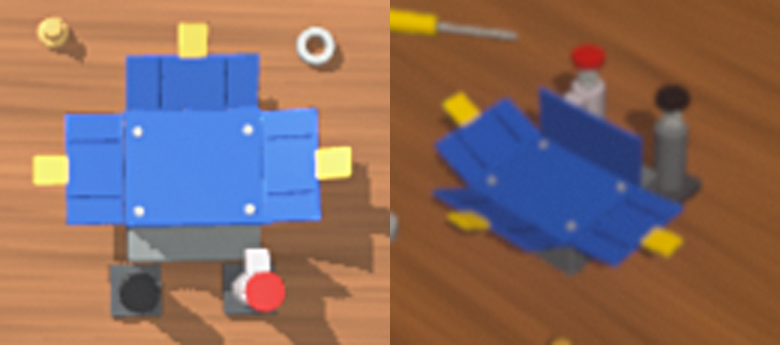

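The zoom shows all three tabs clearly. The far wall looks inclined in the scene view. I'll loosen the masks and triangulate.

```bash
sed -i 's/yellow=((20,140,120)/yellow=((22,95,120)/; s/red=((172,150,90)/red=((172,120,90)/; s/red2=((0,190,90),(4/red2=((0,140,90),(5/;s/(180,255,45)/(180,60,75)/' h.py
python3 - <<'E'
from h import *
D={}
for n,roi in(("top",(228,125,350,245)),("scene",(190,145,290,235))):
    im=cv2.imread(f"pics/{n}0.png");i=camera_info(n)
    for c in("yellow","red","black"):
        bb=blobs(im,c,roi); D[n,c]=bb; print(n,c,[(b[0].tolist(),b[1],b[2]) for b in bb])
I,S=camera_info("top"),camera_info("scene")
for c in("yellow","red","black"):
    for a in D["top",c]:
        for b in D["scene",c]:
            X,e=tri((I,a[0]),(S,b[0]))
            if e<12: print(c,a[0],b[0],X.round(1),round(e,1))
E
```

```text
top yellow [([235.9, 138.5], 32, [233, 136, 7, 7]), ([283.7, 142.9], 103, [279, 138, 10, 11]), ([331.0, 183.7], 111, [326, 179, 11, 11]), ([235.9, 186.3], 105, [231, 182, 11, 10])]
top red [([308.1, 226.9], 139, [302, 221, 13, 13])]
top black [([266.3, 227.4], 141, [260, 221, 13, 14])]
scene yellow [([197.8, 174.1], 64, [193, 170, 11, 9]), ([200.4, 210.1], 43, [195, 208, 12, 5]), ([265.4, 216.9], 64, [260, 214, 12, 7])]
scene red [([240.8, 157.8], 69, [236, 154, 11, 8])]
scene black [([263.7, 188.4], 11, [263, 184, 2, 9]), ([273.0, 200.3], 31, [268, 197, 10, 7])]
yellow [283.7 142.9] [197.8 174.1] [666.1 -75.3 191.4] 11.9
yellow [283.7 142.9] [200.4 210.1] [680.5 -76.1  79.9] 1.6
yellow [331.  183.7] [197.8 174.1] [ 570.7 -208.4   80.9] 1.6
yellow [235.9 186.3] [265.4 216.9] [557.9  54.   53.6] 1.1
red [308.1 226.9] [240.8 157.8] [ 450.9 -142.   113.1] 0.4
black [266.3 227.4] [263.7 188.4] [448.8 -39.   45.3] 6.8
black [266.3 227.4] [273.  200.3] [438.1 -28.5  -1.1] 8.7
```

Two-view heights put the far tab at about 80 mm, the right tab at about 81 mm and the left tab at about 54 mm. So the walls are already partly raised by different amounts. I'll refine this with the wrist camera.

apply_moves([
  [[373,-656,60],[0,0,16],1],
  [[373,-656,60],[0,0,16],1],
  [[373,-656,60],[0,0,16],1],
  [[373,-656,60],[0,0,16],1],
  [[373,-656,60],[0,0,16],1],
  [[373,-656,60],[0,0,16],1],
  [[373,-656,60],[0,0,16],1],
  [[373,-656,60],[0,0,16],1],
])

```text
t: 1.1
tool_pos: [403.8, 221.3, 252.3]
tcp_rot: [3.142, 0.0, -3.097]
wrist_force: [1.4, 1.0, 0.4]
width: 88.1
gripper_force: 0.0
```

apply_moves([
  [[0,0,0],[0,0,0],0.5],
  [[0,0,0],[0,0,0],0.5],
])

```text
t: 1.35
tool_pos: [403.1, 223.1, 252.0]
tcp_rot: [3.141, -0.001, -3.099]
wrist_force: [0.3, 0.1, 0.6]
width: 70.5
gripper_force: 0.0
```

apply_moves([
  [[127,-202,8],[0,0,0],0.5],
  [[127,-202,8],[0,0,0],0.5],
  [[127,-202,8],[0,0,0],0.5],
  [[127,-202,8],[0,0,0],0.5],
  [[127,-202,8],[0,0,0],0.5],
  [[127,-202,8],[0,0,0],0.5],
  [[127,-202,8],[0,0,0],0.5],
])

```text
t: 2.22
tool_pos: [529.7, 23.2, 260.0]
tcp_rot: [3.141, -0.001, -3.094]
wrist_force: [-0.2, -0.0, 0.1]
width: 44.2
gripper_force: 0.0
```

```bash
cat > snap.py <<'E'
import sys,pickle
from h import *
n=sys.argv[1]; i=camera_info("wrist"); cv2.imwrite(f"pics/w{n}.png",camera("wrist")); pickle.dump(i,open(f"w{n}.pkl","wb"))
E
python3 snap.py 1
```

```text
(no output)
```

apply_moves([
  [[0,-200,0],[0,0,0],0.5],
  [[0,-200,0],[0,0,0],0.5],
  [[0,-200,0],[0,0,0],0.5],
  [[0,-200,0],[0,0,0],0.5],
  [[0,-200,0],[0,0,0],0.5],
  [[0,-200,0],[0,0,0],0.5],
])

```text
t: 3.02
tool_pos: [530.5, -177.0, 260.4]
tcp_rot: [3.141, 0.0, -3.095]
wrist_force: [-0.3, 0.0, -1.0]
width: 43.9
gripper_force: 0.0
```

```bash
python3 snap.py 2
python3 - <<'E'
from h import *
cv2.imwrite("pics/w12.png",np.vstack([cv2.imread("pics/w1.png")[:300],cv2.imread("pics/w2.png")[:300]]))
E
```

```text
(no output)
```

View pics/w12.png

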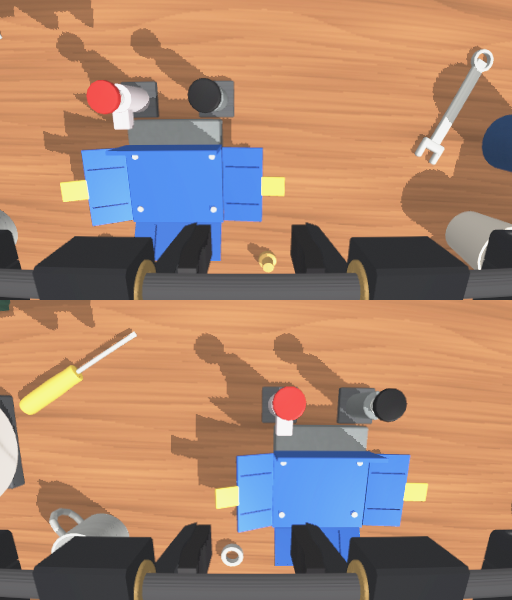

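Both wrist views show the right and left tabs: (75,191) and (272,186) in view 1, (227,197) and (416,192) in view 2. The stapler, ejector and the four floor dots are also visible. The far tab is hidden behind the fingers.

Run:
```python
from h import *
import pickle
W=[pickle.load(open(f"w{k}.pkl","rb")) for k in(1,2)];P=[cv2.imread(f"pics/w{k}.png") for k in(1,2)]
T,S=camera_info("top"),camera_info("scene")
roi=[(50,60,300,225),(205,60,440,222)]
for c in("yellow","red","black"):
    print(c,[[(b[0].tolist(),b[1]) for b in blobs(P[k],c,roi[k],60)] for k in(0,1)])
def near(c,k,uv): return min(blobs(P[k],c,roi[k],60),key=lambda b:np.hypot(*(b[0]-uv)))[0]
for nm,c,a,b,t,s in(("right","yellow",(75,191),(227,197),(331,183.7),(197.8,174.1)),("left","yellow",(272,186),(416,192),(235.9,186.3),(265.4,216.9)),("red","red",(103,97),(289,104),(308.1,226.9),(240.8,157.8)),("black","black",(205,96),(389,105),(265,227),None)):
    p=[(W[0],near(c,0,a)),(W[1],near(c,1,b))]
    X,e=tri(*p);Y,f=tri(*p,(T,t),*([(S,s)] if s else []));print(nm,X.round(1),round(e,1),"all",Y.round(1),round(f,1))
# floor dots
for k,g in((0,[(135,157),(212,157),(140,210),(214,210)]),(1,[(283,164),(361,164),(282,215),(365,215)])):
    h=cv2.cvtColor(P[k],cv2.COLOR_BGR2HSV);out=[]
    for u,v in g:
        s=h[v-6:v+7,u-6:u+7,1].astype(float);w=np.clip(150-s,0,None);yy,xx=np.mgrid[-6:7,-6:7]
        q=np.array([u+(w*xx).sum()/w.sum(),v+(w*yy).sum()/w.sum()]);out.append(q)
    if k==0:A=out
    else:
        X=np.array([tri((W[0],a),(W[1],b))[0] for a,b in zip(A,out)]);print(X.round(1),X.mean(0).round(1))
        d=(X[0]+X[2]-X[1]-X[3]);print("yaw from y axis",np.degrees(np.arctan2(d[0],-d[1])));d=(X[2]+X[3]-X[0]-X[1]);print("yaw x",np.degrees(np.arctan2(d[1],d[0])))
```

```text
yellow [[([273.0, 185.9], 434), ([68.1, 185.6], 63)], [([415.2, 190.9], 360), ([223.2, 195.9], 80)]]
red [[([103.0, 96.6], 913)], [([289.1, 102.7], 884)]]
black [[([204.0, 95.1], 885)], [([389.0, 104.2], 829)]]
right [ 566.2 -209.7   87.6] 2.5 all [ 569.1 -210.5   80.6] 4.7
left [559.8  54.8  55.7] 0.5 all [559.2  54.7  55.4] 2.1
red [ 453.4 -139.7  115.5] 0.2 all [ 452.6 -140.5  114.7] 2.2
black [448.4 -30.4 114.3] 0.2 all [448.  -29.4 112.9] 1.6
[[ 529.8 -133.6   51.8]
 [ 525.1  -29.6   52.2]
 [ 603.5 -130.3   52.1]
 [ 592.9  -24.4   68.8]] [562.8 -79.4  56.2]
yaw from y axis 4.165140509378754
yaw x 3.4561729577365976
```

Measurements agree with the text:
- **Jig:** centre about (564.3,-80), yaw about 2.65°.
- **Hinges:** at ±65 in y and +55 in x.
- **Wall angles:** about 28.6° for the far wall, 28° for the right and 7° for the left.

I'll start with the far wall. The fingers straddle the tab's width with the tool vertical, and I'll carry the tab along its arc.

apply_moves([
  [[154,102,0],[0,0,0],0.5],
  [[154,102,0],[0,0,0],0.5],
  [[154,102,0],[0,0,0],0.5],
  [[154,102,-60],[0,0,0],0.5],
  [[154,102,-100],[0,0,0],0.5],
  [[154,102,-130],[0,0,0],0.5],
  [[154,102,-130],[0,0,0],0.5],
  [[154,102,-130],[0,0,0],0.5],
])

```text
t: 4.08
tool_pos: [685.3, -75.9, 131.9]
tcp_rot: [-3.141, 0.002, -3.096]
wrist_force: [1.2, -0.6, -0.1]
width: 43.9
gripper_force: 0.0
```

```bash
python3 snap.py 3
python3 - <<'E'
from h import *
cv2.imwrite("pics/s3.png",np.hstack([cv2.imread("pics/w3.png"),cv2.resize(camera("scene")[110:260,170:310],(280,300))[:384] if 0 else np.pad(cv2.resize(camera("scene")[110:260,170:310],(280,300)),((0,84),(0,0),(0,0)))]))
E
```

```text
(no output)
```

View pics/s3.png

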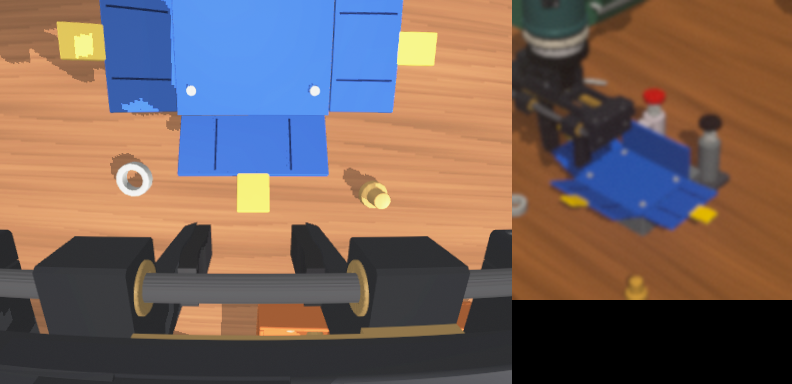

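The wrist view shows the far tab at (253,193), centred between the fingertips at about (250,226). I'll check its position before descending.

Run:
```python
from h import *
import pickle
w=pickle.load(open("w3.pkl","rb"));p=cv2.imread("pics/w3.png")
b=blobs(p,"yellow",(220,160,290,220),60);print(b)
T,S=camera_info("top"),camera_info("scene")
print(tri((w,b[0][0]),(T,(283.7,142.9)),(S,(200.4,210.1))),tri((w,b[0][0]),(S,(200.4,210.1))))
h=cv2.cvtColor(p,cv2.COLOR_BGR2HSV)
for roi in((45,10,110,75),(385,20,450,75)): print([ (x[0],x[1],plane(w,x[0],80 if roi[0]<200 else 55)) for x in blobs(p,"yellow",roi,60)])
print(plane(w,(191,91),49),plane(w,(315,91),49))
```

```text
[(array([252.8, 193.1]), 1268, [237, 174, 33, 39])]
(array([681.25497887, -75.19478134,  81.17249815]), np.float64(2.121242507474233)) (array([682.51793656, -75.01787629,  81.96808557]), np.float64(0.6099880278237186))
[(array([80.7, 41. ]), 1670, array([ 571.49470719, -207.02095176,   80.        ]))]
[(array([416.8,  48.4]), 1250, array([559.83169513,  55.11865239,  55.        ]))]
[ 603.80700302 -130.67421505   49.        ] [598.94374001 -25.28715645  49.        ]
```

apply_moves([
  [[0,1,-40],[0,0,0],0.5],
  [[0,1,-62],[0,0,0],0.5],
  [[0,1,-62],[0,0,0],0.5],
  [[0,1,-62],[0,0,0],0.2],
  [[0,1,-62],[0,0,0],0.2],
  [[0,1,-62],[0,0,0],0.2],
  [[0,1,-62],[0,0,0],0.2],
  [[0,1,-62],[0,0,0],0.2],
], grip_force=12)

```text
t: 5.18
tool_pos: [684.5, -75.8, 68.5]
tcp_rot: [-3.142, 0.0, -3.097]
wrist_force: [0.2, 0.7, -0.5]
width: 17.7
gripper_force: 0.0
```

The width fell to 17.7 mm, which is less than the 26 mm tab, so the grasp missed. I'll look.

```bash
python3 snap.py 4
python3 - <<'E'
from h import *
cv2.imwrite("pics/s4.png",np.hstack([cv2.imread("pics/w4.png")[:300,120:400],cv2.resize(camera("scene")[130:240,180:300],(330,300)),]))
E
```

```text
(no output)
```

View pics/s4.png

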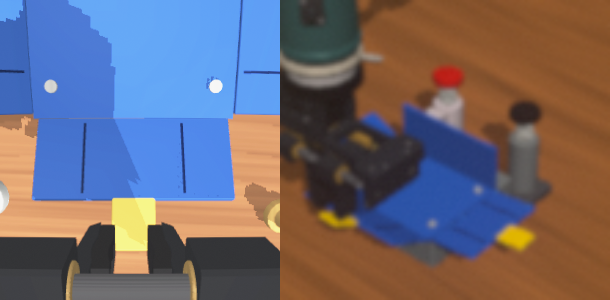

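The tab is now between and slightly under the tips. It looks pushed down by the tapered fingertips, so the grip needs to be deeper, at pad height. I'll open, lift and re-measure.

apply_moves([
  [[0,0,0],[0,0,0],0.55],
  [[0,0,0],[0,0,0],0.55],
  [[0,0,0],[0,0,0],0.55],
  [[0,0,62],[0,0,0],0.55],
  [[0,0,62],[0,0,0],0.55],
  [[0,0,62],[0,0,0],0.55],
])

```text
t: 6.02
tool_pos: [684.7, -75.8, 130.9]
tcp_rot: [-3.141, 0.001, -3.097]
wrist_force: [-0.6, 1.2, -0.3]
width: 48.2
gripper_force: 0.0
```

```bash
python3 snap.py 5
python3 - <<'E'
from h import *
import pickle
w=pickle.load(open("w5.pkl","rb"));p=cv2.imread("pics/w5.png");s=camera("scene");t=camera("top");print(sense()['tool_pos'],sense()['width'])
a=blobs(p,"yellow",(220,150,290,225),60);b=blobs(s,"yellow",(190,190,225,235),10);c=blobs(t,"yellow",(270,125,300,160),10);print(a,b,c)
T,S=camera_info("top"),camera_info("scene")
print(tri((w,a[0][0]),(S,b[0][0])))
for z in(50,60,70,80): print(z,plane(w,a[0][0],z).round(1))
E
```

```text
[683.10797547 -75.6242953  128.44817667] 48.2130829996532
[(array([252.8, 194.1]), 1266, [237, 175, 33, 39])] [(array([200.4, 210.1]), 44, [195, 208, 12, 5])] [(array([283.7, 144.4]), 74, [279, 141, 10, 8])]
(array([682.45288702, -75.00794499,  81.9207334 ]), np.float64(0.6687541935726148))
50 [691.6 -73.9  50. ]
60 [688.6 -74.1  60. ]
70 [685.6 -74.3  70. ]
80 [682.6 -74.5  80. ]
```

Run:
```python
from h import *
a=cv2.imread("pics/w4.png")[180:290,190:320]
b=cv2.imread("pics/s4.png")[100:270,280:480]
cv2.imwrite("pics/z4.png",np.hstack([cv2.resize(a,(520,440),interpolation=cv2.INTER_CUBIC),cv2.resize(b,(270,440))]))
```

```text
(no output)
```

View pics/z4.png

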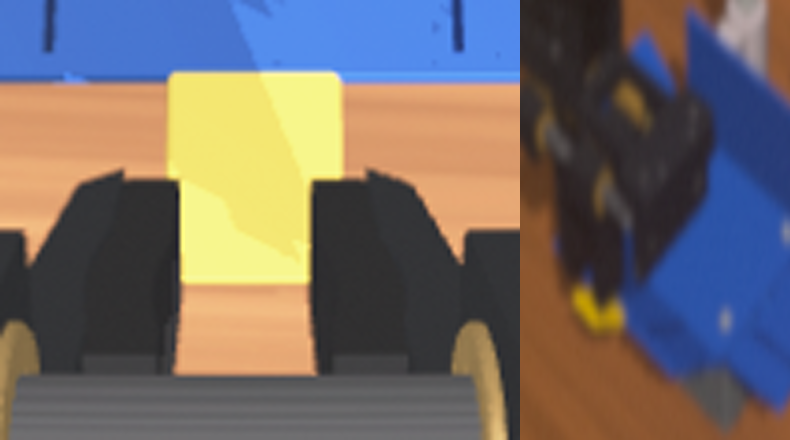

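The fingers pass over the tab. Tab depth is about 170 px-scale and pad depth about 157, so the real fingertips sit roughly 25 mm above the reported TCP. I'll go deeper and use the grip width to confirm.

apply_moves([
  [[0,1,-50],[0,0,0],0.55],
  [[0,1,-75],[0,0,0],0.55],
  [[0,1,-88],[0,0,0],0.55],
  [[0,1,-88],[0,0,0],0.55],
  [[0,1,-88],[0,0,0],0.2],
  [[0,1,-88],[0,0,0],0.2],
  [[0,1,-88],[0,0,0],0.2],
  [[0,1,-88],[0,0,0],0.2],
], grip_force=12)

```text
t: 7.18
tool_pos: [685.7, -74.5, 43.7]
tcp_rot: [3.142, 0.003, -3.097]
wrist_force: [2.1, 2.3, 2.3]
width: 25.9
gripper_force: 12.0
```

Gripped at 25.9 mm. Now I'll carry the far wall up along its arc, with r about 76 and starting at about 29°.

apply_moves([
  [[-4,0,6],[0,0,0],0.2],
  [[-8.5,-0.4,12.5],[0,0,0],0.2],
  [[-17.8,-0.8,21.8],[0,0,0],0.2],
  [[-28.6,-1.3,29.4],[0,0,0],0.2],
  [[-40.6,-1.8,34.9],[0,0,0],0.2],
  [[-53.4,-2.4,38.3],[0,0,0],0.2],
  [[-63,-2.8,39.5],[0,0,0],0.2],
  [[-69,-3,39.5],[0,0,0],0.2],
])

```text
t: 8.18
tool_pos: [617.9, -77.7, 81.8]
tcp_rot: [-3.141, 0.007, -3.098]
wrist_force: [14.2, 3.3, -9.3]
width: 25.8
gripper_force: 12.0
```

The 14 N reaction shows the far wall is against its stop. I'll release, lift, and turn toward the right wall.

apply_moves([
  [[2,0,0],[0,0,0],0.55],
  [[2,0,0],[0,0,0],0.55],
  [[2,0,0],[0,0,0],0.55],
  [[2,0,50],[0,0,0],0.55],
  [[2,0,100],[0,0,0],0.55],
  [[-10,-20,125],[0,0,-10],0.55],
  [[-25,-60,125],[0,0,-20],0.55],
  [[-48,-100,125],[0,0,-30],0.55],
])

```text
t: 9.18
tool_pos: [567.4, -178.9, 207.7]
tcp_rot: [-3.141, 0.001, 2.658]
wrist_force: [-0.4, -0.5, -0.4]
width: 48.3
gripper_force: 0.0
```

apply_moves([
  [[0,-15,0],[0,0,-10],0.55],
  [[0,-33,0],[0,0,-20],0.55],
  [[0,-33,0],[0,0,-30],0.55],
  [[0,-33,0],[0,0,-40],0.55],
  [[0,-33,0],[0,0,-50],0.55],
  [[0,-33,0],[0,0,-60],0.55],
  [[0,-33,0],[0,0,-60],0.55],
])

```text
t: 10.05
tool_pos: [567.1, -210.9, 206.7]
tcp_rot: [-3.141, 0.0, 1.617]
wrist_force: [-0.3, 0.5, 0.9]
width: 48.3
gripper_force: 0.0
```

```bash
python3 snap.py 6
python3 - <<'E'
from h import *
import pickle
w=pickle.load(open("w6.pkl","rb"));p=cv2.imread("pics/w6.png");s=camera("scene");cv2.imwrite("pics/sc6.png",s);st=sense();print(st['tool_pos'],st['tcp_rot'])
a=blobs(p,"yellow",(0,0,512,384),60);b=blobs(s,"yellow",(150,120,300,235),10)
S=camera_info("scene")
for x in a:
  print(x)
  for y in b:
    X,e=tri((w,x[0]),(S,y[0])); 
    if e<6: print(x[0],y[0],X.round(1),e.round(1))
cv2.imwrite("pics/s6.png",np.hstack([p,np.pad(cv2.resize(s[110:260,170:310],(280,300)),((0,84),(0,0),(0,0)))]))
E
```

```text
[ 567.22984962 -210.88373089  206.78590369] [-3.14122853e+00  1.54215531e-05  1.61835385e+00]
(array([322. ,  33.9]), 473, [314, 13, 16, 42])
[322.   33.9] [215.5 188.9] [621.3 -77.3 119.7] 0.3
(array([255. , 172.5]), 697, [243, 159, 25, 28])
[255.  172.5] [198.  174.1] [ 572.6 -206.4   83.1] 0.8
(array([127.5, 291.6]), 74, [126, 277, 5, 31])
(array([173.1, 329.4]), 102, [167, 322, 15, 13])
[173.1 329.4] [176.7 146. ] [ 463.1 -452.5   35.3] 4.3
```

View pics/s6.png

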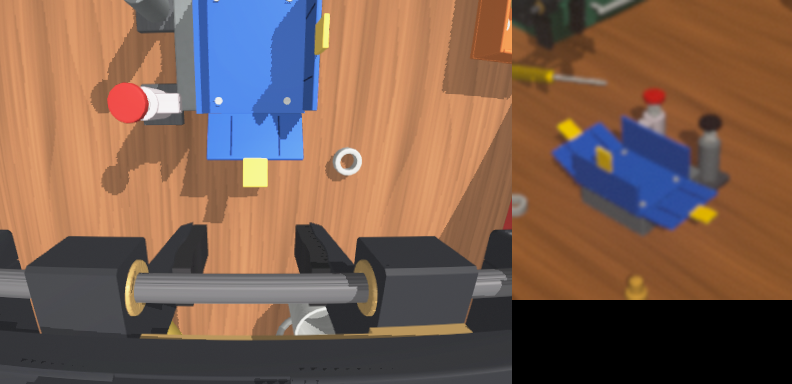

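The far wall is upright: its tab is at z about 120 with x 621, directly over the hinge. The right tab is at (255,172), which is (572,-207,83), between the fingers. Descending and gripping.

apply_moves([
  [[4,0,-55],[0,0,0],0.55],
  [[4,0,-110],[0,0,0],0.55],
  [[4,0,-145],[0,0,0],0.55],
  [[4,0,-163],[0,0,0],0.55],
  [[4,0,-163],[0,0,0],0.2],
  [[4,0,-163],[0,0,0],0.2],
  [[4,0,-163],[0,0,0],0.2],
  [[4,0,-163],[0,0,0],0.2],
], grip_force=12)

```text
t: 11.15
tool_pos: [571.4, -211.8, 45.4]
tcp_rot: [3.141, 0.002, 1.616]
wrist_force: [-5.0, -3.1, 2.1]
width: 25.7
gripper_force: 12.0
```

apply_moves([
  [[0,4,5.5],[0,0,0],0.2],
  [[-0.4,7.8,11],[0,0,0],0.2],
  [[-0.8,17.3,20.5],[0,0,0],0.2],
  [[-1.3,28.4,28.2],[0,0,0],0.2],
  [[-1.9,40.6,33.9],[0,0,0],0.2],
  [[-2.5,53.6,37.4],[0,0,0],0.2],
  [[-2.9,64.3,38.6],[0,0,0],0.2],
  [[-3.2,69.7,38.6],[0,0,0],0.2],
])

```text
t: 12.15
tool_pos: [568.2, -141.1, 84.2]
tcp_rot: [3.141, 0.001, 1.616]
wrist_force: [-5.2, -1.9, 3.8]
width: 25.5
gripper_force: 12.0
```

apply_moves([
  [[0,2,0],[0,0,0],0.2],
  [[0,4,0],[0,0,0],0.2],
  [[0,4,0],[0,0,0],0.2],
])

```text
t: 12.52
tool_pos: [568.2, -139.9, 84.2]
tcp_rot: [3.141, 0.005, 1.617]
wrist_force: [-5.7, -9.6, 3.8]
width: 25.5
gripper_force: 12.0
```

At the stop with 9.6 N. I'll release and go over to the left wall.

apply_moves([
  [[0,-3,0],[0,0,0],0.55],
  [[0,-3,0],[0,0,0],0.55],
  [[0,-3,0],[0,0,0],0.55],
  [[0,-3,60],[0,0,0],0.55],
  [[0,-3,115],[0,0,0],0.55],
  [[-2,40,115],[0,0,0],0.55],
  [[-5,100,115],[0,0,0],0.55],
  [[-9,160,115],[0,0,0],0.55],
])

```text
t: 13.52
tool_pos: [559.3, 24.6, 197.9]
tcp_rot: [3.14, -0.001, 1.614]
wrist_force: [0.1, 0.3, -0.1]
width: 48.2
gripper_force: 0.0
```

apply_moves([
  [[0,40,0],[0,0,0],0.55],
  [[0,40,0],[0,0,0],0.55],
  [[0,40,0],[0,0,0],0.55],
])

```text
t: 13.9
tool_pos: [559.2, 62.9, 197.4]
tcp_rot: [-3.142, 0.0, 1.616]
wrist_force: [0.2, -0.5, 0.3]
width: 48.6
gripper_force: 0.0
```

```bash
python3 snap.py 7
python3 - <<'E'
from h import *
import pickle
w=pickle.load(open("w7.pkl","rb"));p=cv2.imread("pics/w7.png");s=camera("scene");st=sense();print(st['tool_pos'],st['tcp_rot'])
a=blobs(p,"yellow",(0,0,512,384),60);b=blobs(s,"yellow",(150,120,300,235),10)
S=camera_info("scene")
print(b)
for x in a:
  print(x,plane(w,x[0],56).round(1))
  for y in b:
    X,e=tri((w,x[0]),(S,y[0])); 
    if e<6: print(x[0],y[0],X.round(1),e.round(1))
cv2.imwrite("pics/s7.png",np.hstack([p,np.pad(cv2.resize(s[110:260,170:310],(280,300)),((0,84),(0,0),(0,0)))]))
E
```

```text
[559.26859491  61.98474785 197.3591378 ] [-3.14147332e+00  2.94398306e-04  1.61430600e+00]
[(array([176.8, 146.2]), 167, [164, 142, 27, 9]), (array([212.5, 171.4]), 54, [209, 166, 7, 11]), (array([215.4, 188.5]), 54, [212, 183, 7, 12]), (array([265.4, 216.8]), 64, [260, 214, 12, 7])]
(array([362.4, 173.4]), 210, [350, 164, 21, 20]) [685.9  68.8  56. ]
(array([250.6, 180.8]), 630, [239, 168, 24, 27]) [560.2  54.4  56. ]
[250.6 180.8] [265.4 216.8] [560.2  54.3  55.7] 0.1
(array([127.3, 290.9]), 68, [126, 279, 4, 26]) [407.8 -98.8  56. ]
(array([302.4, 318.4]), 237, [298, 303, 10, 32]) [ 637.2 -129.7   56. ]
[302.4 318.4] [215.4 188.5] [621.1 -77.6 119.9] 0.9
```

The left tab is at (560.2,54.3,55.7), as expected. Descending and gripping.

apply_moves([
  [[1,-2.5,-60],[0,0,0],0.55],
  [[1,-2.5,-120],[0,0,0],0.55],
  [[1,-2.5,-160],[0,0,0],0.55],
  [[1,-2.5,-178],[0,0,0],0.55],
  [[1,-2.5,-178],[0,0,0],0.2],
  [[1,-2.5,-178],[0,0,0],0.2],
  [[1,-2.5,-178],[0,0,0],0.2],
  [[1,-2.5,-178],[0,0,0],0.2],
], grip_force=12)

```text
t: 15.0
tool_pos: [559.1, 60.1, 20.6]
tcp_rot: [-3.14, 0.0, 1.616]
wrist_force: [-6.0, -1.4, 1.3]
width: 25.5
gripper_force: 12.0
```

apply_moves([
  [[0.1,-3.1,13.5],[0,0,0],0.2],
  [[0.4,-9.6,28],[0,0,0],0.2],
  [[0.9,-18.9,40.8],[0,0,0],0.2],
  [[1.4,-30.6,51.4],[0,0,0],0.2],
  [[2,-44.4,59.3],[0,0,0],0.2],
  [[2.6,-56.9,63.6],[0,0,0],0.2],
  [[3.1,-67.3,65.5],[0,0,0],0.2],
  [[3.4,-75.2,65.9],[0,0,0],0.2],
])

```text
t: 16.0
tool_pos: [562.6, -15.0, 87.9]
tcp_rot: [-3.14, -0.001, 1.615]
wrist_force: [-9.5, 1.9, 6.0]
width: 25.4
gripper_force: 12.0
```

apply_moves([
  [[0,-3,0],[0,0,0],0.2],
  [[0,-5,0],[0,0,0],0.2],
  [[0,-5,0],[0,0,0],0.2],
])

```text
t: 16.38
tool_pos: [562.9, -20.2, 87.9]
tcp_rot: [-3.141, 0.0, 1.615]
wrist_force: [-8.4, 0.2, 5.8]
width: 25.7
gripper_force: 12.0
```

apply_moves([
  [[0,-2,0],[0,0,0],0.2],
  [[0,-3,0],[0,0,0],0.2],
  [[0,-3,0],[0,0,0],0.2],
])

```text
t: 16.75
tool_pos: [562.9, -21.4, 87.8]
tcp_rot: [-3.141, -0.003, 1.615]
wrist_force: [-7.7, 7.0, 6.3]
width: 26.0
gripper_force: 12.0
```

At the stop with 7 N. I'll release, lift clear, close the fingers and move above the stapler, then verify the walls.

apply_moves([
  [[0,3,0],[0,0,0],0.55],
  [[0,3,0],[0,0,0],0.55],
  [[0,3,0],[0,0,0],0.55],
  [[0,3,60],[0,0,0],0.55],
  [[0,3,115],[0,0,0],0.3],
  [[-40,-35,115],[0,0,0],0],
  [[-75,-75,115],[0,0,0],0],
  [[-110,-118,115],[0,0,0],0],
])

```text
t: 17.75
tool_pos: [453.0, -142.0, 201.0]
tcp_rot: [3.14, 0.001, 1.616]
wrist_force: [0.8, -1.3, -0.3]
width: 10.4
gripper_force: 0.0
```

apply_moves([
  [[0,0,0],[0,0,0],0],
  [[0,0,0],[0,0,0],0],
])

```text
t: 18.0
tool_pos: [454.1, -141.0, 200.7]
tcp_rot: [3.14, 0.0, 1.614]
wrist_force: [0.3, -0.2, 0.8]
width: 0.3
gripper_force: 0.0
```

```bash
python3 snap.py 8
python3 - <<'E'
from h import *
import pickle
w=pickle.load(open("w8.pkl","rb"));p=cv2.imread("pics/w8.png");s=camera("scene");t=camera("top");st=sense();print(st['tool_pos'],st['width'])
S=camera_info("scene");T=camera_info("top")
b=blobs(s,"yellow",(195,120,300,235),10);a=blobs(p,"yellow",(0,0,512,384),40)
for y in b:
  print("scene",y)
  for x in a:
    X,e=tri((w,x[0]),(S,y[0])); 
    if e<4: print(x[0],y[0],X.round(1),e.round(1))
print([(x[0],x[1],plane(w,x[0],118).round(1)) for x in blobs(p,"red",(150,80,350,384),100)])
TCP=st['tool_pos'];q=w['R']@(TCP+[0,0,25])+w['t'];print("tip px",q[:2]/q[2]*w['fx']+[w['cx'],w['cy']])
cv2.imwrite("pics/s8.png",np.hstack([p,np.pad(cv2.resize(s[110:260,170:310],(280,300)),((0,84),(0,0),(0,0)))]))
E
```

```text
[ 454.43040926 -140.06787841  200.39055704] 0.3404659419625848
scene (array([212.4, 171.6]), 56, [209, 166, 7, 12])
[372.5 196.6] [212.4 171.6] [ 569.3 -144.8  119.7] 0.1
scene (array([215.3, 188.5]), 55, [212, 183, 7, 12])
[438.5 127.1] [215.3 188.5] [620.8 -78.1 120. ] 0.7
scene (array([246. , 188.8]), 49, [243, 184, 7, 11])
[455.9   5.9] [246.  188.8] [596.3  12.2 152.2] 1.6
[385.8  48.3] [246.  188.8] [562.8 -16.2 118.8] 0.5
[(array([249.3, 185.4]), 1126, array([ 453.6, -139.3,  118. ]))]
tip px [250.17795635 235.80025833]
```

View pics/s8.png

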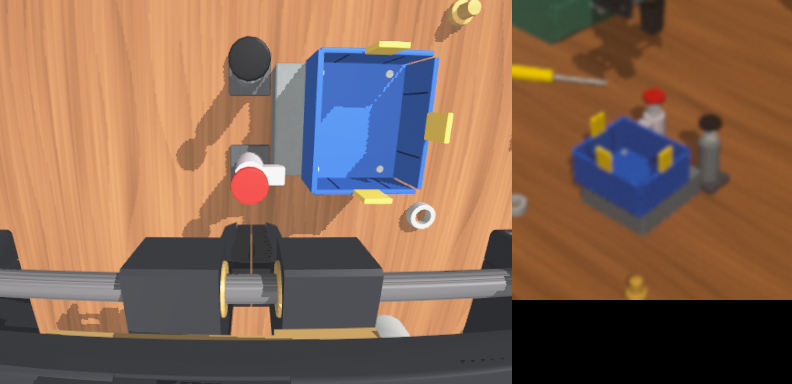

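All three walls stand upright: the tabs are at z about 119–120, over their hinge lines. The stapler head is centred under the closed fingers. I'll press in stages.

apply_moves([
  [[-1,0,-50],[0,0,0],0],
  [[-1,0,-90],[0,0,0],0],
  [[-1,0,-100],[0,0,0],0],
  [[-1,0,-106],[0,0,0],0],
  [[-1,0,-110],[0,0,0],0],
  [[-1,0,-114],[0,0,0],0],
  [[-1,0,-114],[0,0,0],0],
])

```text
t: 19.02
tool_pos: [454.0, -141.0, 87.7]
tcp_rot: [3.139, 0.0, 1.615]
wrist_force: [0.4, 2.4, 5.6]
width: 0.7
gripper_force: 2.7
```

Contact is at TCP z about 91, which confirms the tip offset. I'll press to the stop and hold.

apply_moves([
  [[0,0,-5],[0,0,0],0],
  [[0,0,-10],[0,0,0],0],
  [[0,0,-14],[0,0,0],0],
  [[0,0,-17],[0,0,0],0],
  [[0,0,-18],[0,0,0],0],
  [[0,0,-18],[0,0,0],0],
  [[0,0,-18],[0,0,0],0],
  [[0,0,-18],[0,0,0],0],
])

```text
t: 20.02
tool_pos: [454.3, -141.1, 74.2]
tcp_rot: [3.139, 0.0, 1.615]
wrist_force: [-12.5, 7.0, 35.6]
width: 0.6
gripper_force: 17.8
```

apply_moves([
  [[0,0,0],[0,0,0],0],
  [[0,0,0],[0,0,0],0],
  [[0,0,0],[0,0,0],0],
])

```text
t: 20.4
tool_pos: [454.3, -141.1, 74.1]
tcp_rot: [3.139, 0.0, 1.615]
wrist_force: [-12.0, 6.2, 35.6]
width: 0.9
gripper_force: 17.8
```

Run:
```python
from h import *
s=camera("scene");t=camera("top");S=camera_info("scene");print(sense()['tool_pos'],sense()['wrist_force'])
o=cv2.imread("pics/scene0.png")
print(blobs(o,"red",(220,140,265,190)),blobs(s,"red",(220,140,265,200)))
for z in(118,100): q=S['R']@np.array([453.5,-139.7,z])+S['t'];print(z,q[:2]/q[2]*S['fx']+[S['cx'],S['cy']])
cv2.imwrite("pics/s9.png",np.hstack([cv2.resize(x[130:230,190:300],(390,355)) for x in(o,s)]))
```

```text
[ 454.26395274 -141.11257398   74.14270093] [-14.1589328    7.5525808   35.30683859]
[(array([240.8, 157.8]), 69, [236, 154, 11, 8])] [(array([240.7, 163.8]), 45, [236, 161, 10, 6])]
118 [240.87471199 157.0857869 ]
100 [240.92584703 161.96543375]
```

View pics/s9.png

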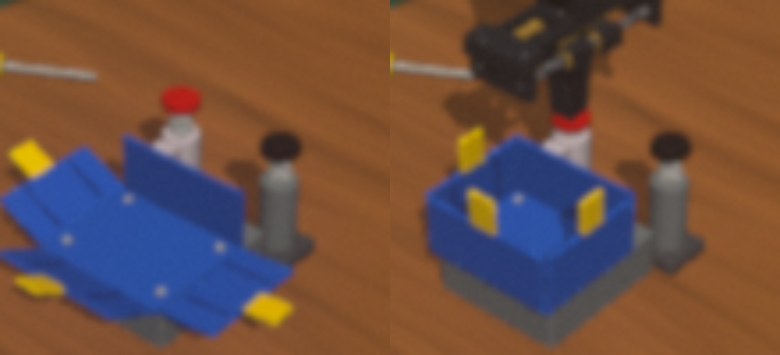

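The red head is down on the white housing, about 5–6 px lower than at the start (18 mm is about 4.9 px), and the load is 35 N. That puts it on its stop with the walls still upright. I'll lift off and verify.

apply_moves([
  [[0,0,6],[0,0,0],0],
  [[0,0,14],[0,0,0],0],
  [[0,0,24],[0,0,0],0],
  [[0,0,60],[0,0,0],0],
  [[0,0,110],[0,0,0],0],
  [[0,0,130],[0,0,0],0],
  [[0,0,130],[0,0,0],0],
  [[0,0,130],[0,0,0],0],
])

```text
t: 21.5
tool_pos: [451.8, -140.7, 197.1]
tcp_rot: [-3.14, -0.0, 1.615]
wrist_force: [-0.4, -0.3, -1.2]
width: 0.4
gripper_force: 0.0
```

Run:
```python
from h import *
s=camera("scene");print(sense()['tool_pos'],sense()['wrist_force'])
print(blobs(s,"red",(220,140,265,200)),blobs(s,"yellow",(195,120,300,235),10))
d=cv2.absdiff(s,cv2.imread("pics/sc6.png")).max(2);
n,_,st,c=cv2.connectedComponentsWithStats((d>60).astype(np.uint8));print([st[j].tolist() for j in range(1,n) if st[j,4]>15])
```

```text
[ 451.48897884 -140.54934093  196.6451244 ] [ 0.14917161 -0.15680395  0.04318514]
[(array([240.6, 157.8]), 68, [236, 154, 10, 8])] [(array([212.5, 171.5]), 54, [210, 166, 6, 12]), (array([215.4, 188.5]), 54, [212, 183, 7, 12]), (array([245.9, 188.9]), 50, [243, 184, 7, 11])]
[[161, 0, 40, 52, 896], [180, 0, 25, 20, 432], [206, 0, 4, 15, 31], [214, 0, 41, 66, 905], [236, 0, 4, 8, 20], [255, 0, 9, 21, 40], [382, 0, 26, 71, 531], [408, 0, 34, 82, 1054], [247, 25, 6, 7, 26], [226, 63, 27, 13, 126], [176, 66, 27, 7, 86], [181, 74, 18, 3, 39], [245, 75, 8, 6, 18], [386, 76, 18, 9, 72], [381, 83, 22, 7, 73], [234, 84, 36, 45, 571], [226, 86, 12, 7, 38], [386, 100, 7, 24, 41], [211, 103, 26, 13, 107], [390, 102, 6, 20, 28], [224, 115, 6, 5, 23], [182, 130, 9, 5, 27], [166, 142, 22, 8, 117], [190, 167, 27, 30, 288], [218, 169, 7, 10, 42], [242, 183, 9, 13, 87], [237, 201, 36, 24, 455]]
```

```bash
python3 -c "
from cell import *
print(finish_job())"
```

```text
the job is handed in; nothing more can be done
None
```

The job is handed in: the last camera check showed all three walls upright, and the red stapler was pressed to its stop, held, and sprang back up. The ejector and the loose items were not touched.

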